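# Seal the indicator-tape canister with its push-button lid

### The arm

A 6-joint arm with a two-finger parallel gripper is mounted at the origin on a cart in front of the work surface, level with it; the furniture and walls round the work are solid. World frame = base frame: x ahead of the robot, y to its left, z up, the work surface at z = 0. Lengths are in m, angles in rad, forces in N, time in s.
With the tool pointing down it reaches from about 0.325 to 0.875 m from the base axis. Payload 4.4 kg.
Tool frame: the origin (TCP) lies midway between the tips of the shut fingers; the grasp point (between the pads) lies 19 mm behind it; z points along the fingers, y is the line along which they close (so a half turn about z gives the same grasp; the last joint's range is limited). The gripper opens to 85 mm and grips with 20 to 120 N. Pads are 22 mm wide; open, the fingers measure 114 mm over their backs; the gripper's body (76 mm by 85 mm) begins 54 mm behind the grasp point. The pads swing forward as they close: fully open they stand 13 mm farther back than shut.
Start: joints at [1.087, 0.207, 1.542, -0, 1.393, -0.15], TCP at [0.188, 0.543, 0.231] pointing down, gripper open.
Joint ranges: [-2.73, 2.73], [-0.86, 2.22], [0.23, 2.46], [-1.11, 4.25], [0.08, 2.63], [-2.82, 2.82]. Speed limits (rad/s): [2.79, 2.79, 3.14, 3.14, 3.14, 3.14].

### API

Orientations are given as a 3x3 rotation matrix whose columns are the frame's x, y, z axes.
In Python, from plant import * gives the robot as it stands.
- The arm moves only by the tool drive_tool, never from a script. Its argument "plan" is a list of rows, each a list of 7 numbers: the shift along the tool's x, y, z as a fraction of full scale, then the turn, a rotation vector about the tool's x, y, z as a fraction of full scale, then the closure, from 0 (fully open) to 1 (shut). In form: [[dx, dy, dz, ax, ay, az, hand], ...]. A call has 1 to 5 rows; each row shifts and turns the commanded pose from where the row before left it, along the tool's axes as they then stand; what a row does not reach is not made up. Full scale, the value 1, is 40 mm for a shift and 0.08 rad for a turn. A row lasts 1/10 s, in which the tool goes at most 50 mm and 8.59 degrees, less where a joint would pass 70% of its speed; a pose out of reach is approached as far as the arm can. A call with a number of a shift or a turn outside -1 to 1 is refused whole. A call with a gripper value outside its range is refused whole. The fingers move at their own pace and stop on an object; "force" is the grip in N (left out, the last holds). Time passes only in rows, so rows that do not move let the fingers close. It gives the time, the measured TCP pose, the force, the opening and the grip force at its end, in the units of the state.
- sense(): the state, without advancing time (a new reading comes with each control period).
- snapshot(name): name is "scene" or "top" or "wrist"; returns the picture (420x560x3 uint8, red, green, blue); there is no depth.
- camera_params(name): a dict with "K" (3x3 intrinsics, pixels), "R" (3x3) and "t" (3): a world point X has camera coordinates R X + t; the wrist camera has in their place "mount" (4x4, takes a point from camera to tool coordinates, whose origin is the TCP and whose axes are the flange's). Camera axes: x right, y down, z forward; pixel columns grow to the right and rows downward; lengths in m; the calibration is good to about 2 mm. A picture is of the moment at which its call begins: read the wrist's pose just before it. camera_params takes no time and is no camera call.
- close_job(): hands the job in; it is judged then, once.
The state is a dict: "time_s": time; "q": joint angles; "joint_velocities": joint speeds; "tau": joint torques, N m; "tcp_pos": TCP position; "tool_rot": TCP orientation; "wrist_force": force on the tool from outside, world axes, zero at the start; "ft_torque": the same for the moment, N m; "grip_width": finger opening in m; "grip_force": force on a finger pad.
Only numpy, scipy, OpenCV 4.12 (cv2) and the standard library are available. Lean on these libraries where they do the work, as an engineer would, in place of code of your own. Each camera call takes 0.05 s, during which the arm holds its last target. There are 200 camera calls.

### The job

The roll of indicator tape must be kept airtight: close the clear canister with its loose push-button lid. Its blue button is a push-push latch that changes at each full press and release: with the button up (orange band showing, bolts drawn in) set the lid on the canister and press gently round its edge until the flange sits flush on the rim all the way round, and only then press the button so that it stays down and locks. Check that it has stayed down, press again as needed, and leave everything else on the worktop where it is.

Things in the scene. Friction and masses are not known exactly. Their poses are not given: they have to be found in the camera images.
- canister: round clear canister on a steel foot, 120 across, 90 high, heavy and fixed; grey collar round its mouth, a blue roll of tape on its floor. Origin: centre of its underside, z up. The collar's bore is 97 wide and 15.5 deep; a black rubber seal in six segments (circle 107 across) stands 2 to 5 proud of the collar's top until the lid presses it flush into its groove
- canister_mouth (a point): centre of the mouth, level with the collar's top (90 above the worktop). Each seal segment yields only to about 5 N and then stays where it was pushed; 10 to 20 N on the edge of the flange beds the seal below that point. Several rounds may be needed. A 20 N press makes up to about 65 N of contact between lid and canister; over 120 N is too much
- lid: loose round white lid, 0.35 to 0.6 kg: flange 120 across, 6 thick, its flat top 30 and its lower face 24 above the origin; under it a plug 93 across, tapered to 80 at the bottom (about 2 clearance each side in the bore). Origin: centre of the plug's underside; z is the lid's upward axis. Starts plug down on the worktop. Round: its yaw does not matter
- lid_seat (a point): centre of the flange's lower face; fully home it coincides with canister_mouth. Good places to press the edge lie 44 from the lid's axis. Four orange bolts low on the plug reach 104 across with the button down, 88 with it up; they slide out under the collar if the lid is home, else they jam in the bore and the button comes up again
- lid_button (a joint): push-push button in the lid's middle: 0 = latched down, +0.007 m = up (orange band bared), -0.0034 = bottom of its stroke. Starts down or up. Its spring is weak (1 to 2 N), the bottom is a firm stop: pressed calmly (about 2 cm/s) on to the stop, felt as 6 to 12 N, and let go, it changes state; a press that ends less than 3 mm below the latched height changes nothing
- button_top (a point): centre of the button's blue top; moves with it: 35 above the lid's origin latched, 42 up (5 and 12 above the flange's top, 1.6 at the bottom). Round, 40 across, straight sides: when up, it is the handle to pinch from above, fingertips just above the flange
- indicator_box: small printed white and blue carton, 85x52x67, standing; origin under its centre; a bystander
- vial_a: small yellow vial with a green cap, 17 across, 47 high, standing; origin under its centre; a bystander
- timer: white digital timer, 68x62x22, lying on its base; origin under its centre; a bystander
- scissors: stainless scissors, 81x152x7, lying flat; origin under its centre; a bystander
- hemostat: stainless hemostat, 78x141x7, lying flat; origin under its centre; a bystander
- marker: white and black marker pen, 135 long, 17 thick, lying; origin under its centre; a bystander
- sample_cup: white sample cup with a blue lid, 69 across, 78 high; origin under its centre; a bystander
- gallipot: steel gallipot (small bowl), 74 across, 34 high; origin under its centre; a bystander

How it is judged:
By the outcome, as a careful person would: the job done as asked, in the order asked, and still so for the second after the job is handed in, with the robot touching nothing.
It also fails if it takes over 67 s, if anything falls off the work surface, if the arm or the gripper's body presses on something with over 40 N, if the wrist force passes 120 N, or if a joint passes its speed limit or range.

## Working session

There is one attempt and no reset: what is moved stays moved. The work goes in short steps, Python scripts to look and compute and a tool call to move; the robot and the scene stay as the last step left them, time stands still between calls to the robot, and variables do not carry over. Pictures are saved under pics/ and viewed, at most 10 in all, crops included, and the job is handed in when it is done.

Besides the shell and the picture viewer there is one more tool, called after "Request:" as name(argument=value, ...), one argument or row to a line, values as JSON. drive_tool: Moves the arm, as the interface text tells. Shift numbers are shares of 40 mm and turn numbers shares of 0.08 rad, none past 1 either way. Its arguments: {"type":"object","properties":{"plan":{"type":"array"},"force":{"type":"number"}},"required":["plan"]}

```bash
mkdir -p pics
python3 - <<'E'
from plant import *
import cv2,numpy as np
s=sense(); print({k:np.round(v,3).tolist() for k,v in s.items()})
for n in("scene","top"):
    cv2.imwrite(f"pics/{n}0.png",snapshot(n)[:,:,::-1])
    p=camera_params(n); print(n,{k:np.round(v,4).tolist() for k,v in p.items()})
print(camera_params("wrist"))
E
```

```text
{'time_s': 0.0, 'q': [1.088, 0.207, 1.543, -0.0, 1.394, -0.15], 'joint_velocities': [0.001, -0.001, -0.001, -0.001, -0.003, -0.002], 'tau': [0.001, -38.304, -29.16, -0.0, 0.011, -0.0], 'tcp_pos': [0.187, 0.543, 0.23], 'tool_rot': [[-0.945, 0.327, -0.001], [0.327, 0.945, -0.002], [0.0, -0.002, -1.0]], 'wrist_force': [0.517, 1.234, -0.144], 'ft_torque': [-0.015, 0.023, 0.026], 'grip_force': 0.0, 'grip_width': 0.085}
scene {'K': [[428.7053, 0.0, 276.0674], [0.0, 428.7053, 216.9951], [0.0, 0.0, 1.0]], 'R': [[0.8591, -0.5118, -0.0069], [-0.3573, -0.5899, -0.7241], [0.3665, 0.6245, -0.6897]], 't': [-0.506, 0.2196, 1.024]}
top {'K': [[460.9846, 0.0, 285.2634], [0.0, 460.9846, 205.8028], [0.0, 0.0, 1.0]], 'R': [[-0.0238, -0.9996, 0.0178], [-0.9937, 0.0217, -0.11], [0.1095, -0.0203, -0.9938]], 't': [-0.0378, 0.5724, 1.2467]}
{'K': array([[337.23790962,   0.        , 277.54648935],
       [  0.        , 337.23790962, 205.58732045],
       [  0.        ,   0.        ,   1.        ]]), 'mount': array([[-9.28883491e-04, -9.61042592e-01, -2.76398757e-01,
         6.92705335e-02],
       [ 9.99999358e-01, -1.07210918e-03,  3.67077243e-04,
        -3.25930658e-04],
       [-6.49106511e-04, -2.76398239e-01,  9.61042971e-01,
        -1.42915616e-01],
       [ 0.00000000e+00,  0.00000000e+00,  0.00000000e+00,
         1.00000000e+00]])}
```

View pics/scene0.png

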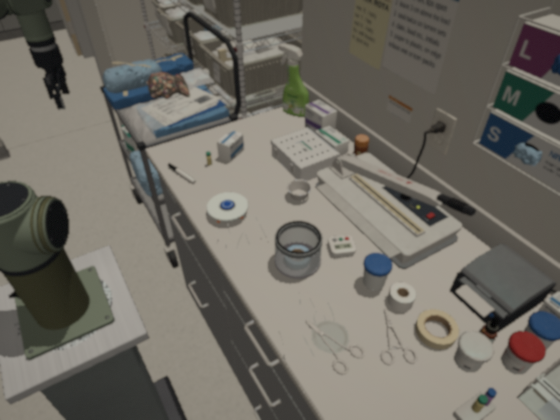

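View pics/top0.png

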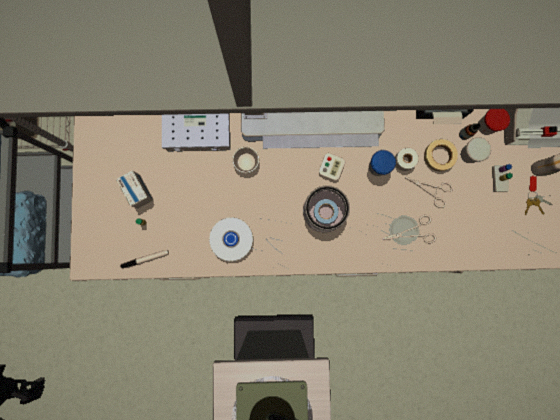

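The scene view shows the lid at (227,207) and the canister mouth at about (299,240). The top view has the lid at (231,240) and the canister at (326,208). I'll enlarge both.

Run:
```python
import cv2,numpy as np
s=cv2.imread("pics/scene0.png");t=cv2.imread("pics/top0.png")
def c(im,x,y,w=66,h=50): return cv2.resize(im[y-h//2:y+h//2,x-w//2:x+w//2],(396,300),interpolation=cv2.INTER_CUBIC)
cv2.imwrite("pics/crop0.png",np.vstack([np.hstack([c(s,227,207),c(s,299,245)]),np.hstack([c(t,231,240),c(t,326,208)])]))
```

```text
(no output)
```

View pics/crop0.png

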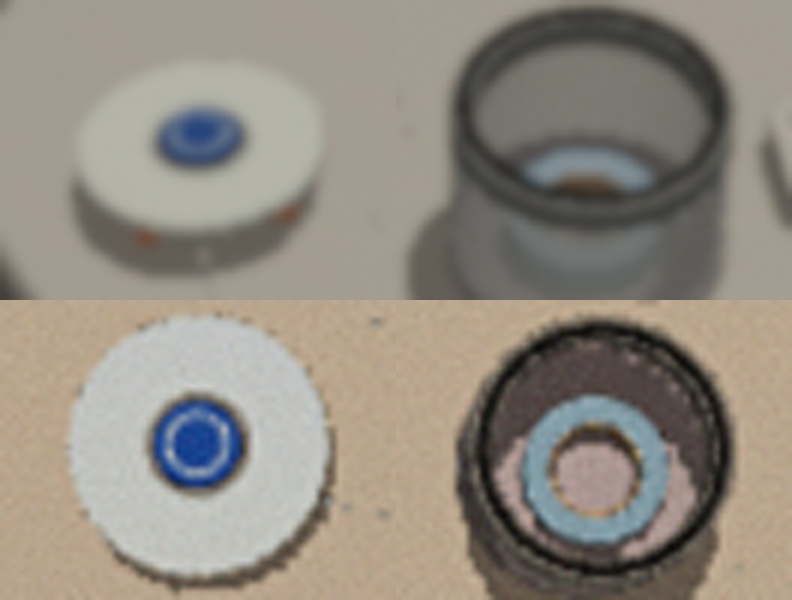

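The lid's button looks latched down: there is no orange band, and the bolts show on the plug. Next I triangulate.

```bash
cat > h.py <<'E'
from plant import *
import numpy as np,cv2
from scipy.spatial.transform import Rotation as Rn
def cam(n,s=None):
    p=camera_params(n)
    if n!="wrist": return p["K"],p["R"],p["t"]
    T=np.eye(4);T[:3,:3]=s["tool_rot"];T[:3,3]=s["tcp_pos"]
    W=np.linalg.inv(T@p["mount"]);return p["K"],W[:3,:3],W[:3,3]
def ray(c,px):
    K,R,t=c;return -R.T@t,R.T@np.linalg.solve(K,[*px,1.])
def onz(c,px,z):
    o,d=ray(c,px);return o+d*(z-o[2])/d[2]
def tri(cs,ps):
    P=[np.array(K)@np.c_[R,t] for K,R,t in cs]
    X=cv2.triangulatePoints(P[0],P[1],np.array(ps[0],float),np.array(ps[1],float)).ravel();return X[:3]/X[3]
def proj(c,X):
    K,R,t=c;v=K@(R@X+t);return v[:2]/v[2]
def delta(s,target,yaw=None):
    "shift to target in tool axes, in units of 40 mm"
    return np.round(np.array(s["tool_rot"]).T@(np.array(target)-s["tcp_pos"])/.04,2)
E
python3 - <<'E'
from h import *
S,T=cam("scene"),cam("top")
for n,a,b in(("flange",(226.9,205.9),(230.75,238.9)),("button",(226.9,204.3),(230.6,238.6)),("mouth",(299,238),(327.4,207.1))):
    X=tri([S,T],[a,b]);print(n,X.round(4),proj(S,X)-a)
print(onz(T,(230.75,238.9),.03),onz(T,(230.6,238.6),.035),onz(T,(327.4,207.1),.09),onz(S,(226.9,205.9),.03))
E
```

```text
flange [0.4834 0.1015 0.0266] [ 0.0345717  -0.00408141]
button [0.484  0.1013 0.0328] [ 0.05043932 -0.00596683]
mouth [ 0.5596 -0.1617  0.0866] [-0.07081128  0.01177053]
[0.48336372 0.10116928 0.03      ] [0.48398936 0.10107496 0.035     ] [ 0.55913204 -0.16127805  0.09      ] [0.48192419 0.09803801 0.03      ]
```

Request:
drive_tool(
  plan=[
    [-0.82, -0.62, 0.1, 0, 0, 0, 0],
    [-0.82, -0.62, 0.1, 0, 0, 0, 0],
    [-0.82, -0.62, 0.1, 0, 0, 0, 0],
    [-0.82, -0.62, 0.1, 0, 0, 0, 0],
    [-0.82, -0.62, 0.1, 0, 0, 0, 0],
  ],
)

```text
time_s: 0.6
tcp_pos: [0.3026, 0.3711, 0.2107]
tool_rot: [[-0.945, 0.326, -0.0], [0.326, 0.945, -0.001], [0.0, -0.001, -1.0]]
wrist_force: [0.5, -0.0, 0.4]
grip_width: 0.0853
grip_force: 0.0
```

Request:
drive_tool(
  plan=[
    [-0.82, -0.62, 0.1, 0, 0, 0, 0],
    [-0.82, -0.62, 0.1, 0, 0, 0, 0],
    [-0.82, -0.62, 0.1, 0, 0, 0, 0],
    [-0.82, -0.62, 0.1, 0, 0, 0, 0],
    [-0.82, -0.62, 0.1, 0, 0, 0, 0],
  ],
)

```text
time_s: 1.1
tcp_pos: [0.4172, 0.2003, 0.1908]
tool_rot: [[-0.945, 0.327, -0.0], [0.327, 0.945, 0.0], [0.0, -0.0, -1.0]]
wrist_force: [0.4, 0.1, 0.1]
grip_width: 0.0856
grip_force: 0.0
```

Request:
drive_tool(
  plan=[
    [-0.82, -0.62, 0.3, 0, 0, 0, 0],
    [-0.82, -0.62, 0.3, 0, 0, 0, 0],
    [-0.76, -0.56, 0.3, 0, 0, 0, 0],
    [0, 0, 0, 0, 0, 0, 0],
    [0, 0, 0, 0, 0, 0, 0],
  ],
)

```text
time_s: 1.6
tcp_pos: [0.4835, 0.1019, 0.1544]
tool_rot: [[-0.944, 0.329, -0.002], [0.329, 0.944, 0.0], [0.002, -0.0, -1.0]]
wrist_force: [-0.5, 0.9, -0.2]
grip_width: 0.0854
grip_force: 0.0
```

```bash
cat > look.py <<'E'
from h import *;import sys,json
n=sys.argv[1];s=sense();im=snapshot("wrist")[:,:,::-1]
cv2.imwrite(f"pics/{n}.png",im);json.dump({k:np.array(s[k]).tolist() for k in("tool_rot","tcp_pos")},open(f"pics/{n}.json","w"))
print(s["time_s"],s["tcp_pos"].round(4) if hasattr(s["tcp_pos"],'round') else s["tcp_pos"],np.round(s["tool_rot"],3).tolist(),np.round(s["wrist_force"],2),np.round(s["q"],2))
E
python3 look.py w1
```

```text
1.6 [0.4835 0.1019 0.1544] [[-0.944, 0.329, -0.002], [0.329, 0.944, 0.0], [0.002, -0.0, -1.0]] [-0.53  0.87 -0.24] [ 0.03  0.12  1.81  0.    1.21 -1.2 ]
```

View pics/w1.png

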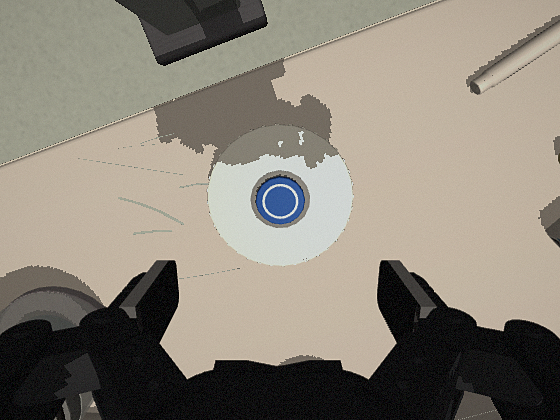

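The wrist view puts the button centre at (280,200), sitting flush, so it is down. The flange spans 208–353 by 124–267.

Run:
```python
from h import *;import json
s={k:np.array(v) for k,v in json.load(open("pics/w1.json")).items()};c=cam("wrist",s)
print(onz(c,(280,200),.035),onz(c,(280.5,195.5),.03),proj(c,s["tcp_pos"]))
T=cam("top");print(tri([T,c],[(230.6,238.6),(280,200)]),tri([T,c],[(230.75,238.9),(280.5,195.5)]))
S=cam("scene");print(tri([S,c],[(226.9,204.3),(280,200)]))
# ellipse fit of button
im=cv2.imread("pics/w1.png");b=(im[:,:,0].astype(int)-im[:,:,2]>60).astype(np.uint8)
n,l,st,ce=cv2.connectedComponentsWithStats(b);i=1+np.argmax(st[1:,4]);print(ce[i],st[i])
X=onz(c,ce[i],.035);print(X,delta(s,[X[0],X[1],.06]))
```

```text
[0.48526705 0.10312811 0.035     ] [0.48307741 0.10435894 0.03      ] [278.18445711 263.92037527]
[0.48458702 0.10184889 0.03360368] [0.48423174 0.10262647 0.02120237]
[0.48512222 0.10299869 0.03131862]
[279.97797927 199.42487047] [256 177  49  47 772]
[0.48480835 0.10326846 0.035     ] [-0.02  0.04  2.36]
```

Request:
drive_tool(
  plan=[
    [-0.03, 0.02, 0.5, 0, 0, 0, 1],
    [0, 0, 0.5, 0, 0, 0, 1],
    [0, 0, 0.5, 0, 0, 0, 1],
    [0, 0, 0.5, 0, 0, 0, 1],
    [0, 0, 0.5, 0, 0, 0, 1],
  ],
  force=40,
)

```text
time_s: 2.15
tcp_pos: [0.485, 0.1045, 0.0552]
tool_rot: [[-0.946, 0.324, 0.001], [0.324, 0.946, 0.0], [-0.001, 0.001, -1.0]]
wrist_force: [-0.1, 0.0, -0.2]
grip_width: 0.0122
grip_force: 0.0
```

Request:
drive_tool(
  plan=[
    [0, 0, 0.1, 0, 0, 0, 1],
    [0, 0, 0.1, 0, 0, 0, 1],
    [0, 0, 0.1, 0, 0, 0, 1],
    [0, 0, 0.05, 0, 0, 0, 1],
    [0, 0, 0.0, 0, 0, 0, 1],
  ],
)

```text
time_s: 2.65
tcp_pos: [0.4858, 0.103, 0.0417]
tool_rot: [[-0.945, 0.327, 0.001], [0.327, 0.945, 0.0], [-0.001, 0.0, -1.0]]
wrist_force: [-0.2, 0.7, -0.2]
grip_width: 0.0
grip_force: 0.0
```

Request:
drive_tool(
  plan=[
    [0, 0, 0.05, 0, 0, 0, 1],
    [0, 0, 0.05, 0, 0, 0, 1],
    [0, 0, 0.05, 0, 0, 0, 1],
    [0, 0, 0.05, 0, 0, 0, 1],
    [0, 0, 0, 0, 0, 0, 1],
  ],
)

```text
time_s: 3.15
tcp_pos: [0.4856, 0.1028, 0.0332]
tool_rot: [[-0.945, 0.327, 0.0], [0.327, 0.945, -0.0], [-0.0, 0.0, -1.0]]
wrist_force: [-0.6, 0.5, 2.1]
grip_width: -0.0
grip_force: 0.8
```

Request:
drive_tool(
  plan=[
    [0, 0, 0.04, 0, 0, 0, 1],
    [0, 0, 0, 0, 0, 0, 1],
  ],
)

```text
time_s: 3.35
tcp_pos: [0.4856, 0.1028, 0.0318]
tool_rot: [[-0.945, 0.327, 0.0], [0.327, 0.945, -0.0], [-0.0, 0.0, -1.0]]
wrist_force: [-0.1, -0.5, 1.3]
grip_width: 0.0001
grip_force: 0.9
```

Request:
drive_tool(
  plan=[
    [0, 0, 0.03, 0, 0, 0, 1],
    [0, 0, 0, 0, 0, 0, 1],
  ],
)

```text
time_s: 3.55
tcp_pos: [0.4857, 0.1028, 0.0316]
tool_rot: [[-0.945, 0.326, -0.0], [0.326, 0.945, -0.0], [0.0, -0.0, -1.0]]
wrist_force: [-3.3, -0.5, 11.0]
grip_width: 0.0004
grip_force: 5.2
```

Firm stop felt at 11 N, so I let go and check.

Request:
drive_tool(
  plan=[
    [0, 0, -0.1, 0, 0, 0, 1],
    [0, 0, -0.15, 0, 0, 0, 1],
    [0, 0, -0.8, 0, 0, 0, 0],
    [0, 0, -0.8, 0, 0, 0, 0],
    [0, 0, 0, 0, 0, 0, 0],
  ],
)

```text
time_s: 4.05
tcp_pos: [0.4893, 0.1031, 0.1091]
tool_rot: [[-0.945, 0.327, 0.01], [0.327, 0.945, 0.0], [-0.009, 0.004, -1.0]]
wrist_force: [1.0, -0.0, 1.4]
grip_width: 0.0432
grip_force: 0.0
```

```bash
python3 look.py w2
python3 - <<'E'
from h import *;import json
s={k:np.array(v) for k,v in json.load(open("pics/w2.json")).items()};c=cam("wrist",s)
im=cv2.imread("pics/w2.png");b=(im[:,:,0].astype(int)-im[:,:,2]>60).astype(np.uint8)
n,l,st,ce=cv2.connectedComponentsWithStats(b);i=1+np.argmax(st[1:,4]);print(ce[i],st[i])
print("orange",((im[:,:,2].astype(int)-im[:,:,0]>80)).sum())
x,y=ce[i].astype(int);cv2.imwrite("pics/w2c.png",cv2.resize(im[y-90:y+90,x-120:x+120],(720,540),interpolation=cv2.INTER_CUBIC))
for z in(.035,.042):print(z,onz(c,ce[i],z),st[i][2]*np.dot(c[1][2],onz(c,ce[i],z)-ray(c,ce[i])[0])/337)
E
```

```text
4.05 [0.4893 0.1031 0.1091] [[-0.945, 0.327, 0.01], [0.327, 0.945, 0.0], [-0.009, 0.004, -1.0]] [ 1.03 -0.04  1.42] [ 0.03  0.18  1.85  0.    1.1  -1.2 ]
[275.32090199 211.14657415] [ 246  183   60   58 1153]
orange 99
0.035 [0.48667474 0.10246422 0.035     ] 0.04038723570506963
0.042 [0.4845946  0.10320476 0.042     ] 0.03908061932468104
```

View pics/w2c.png

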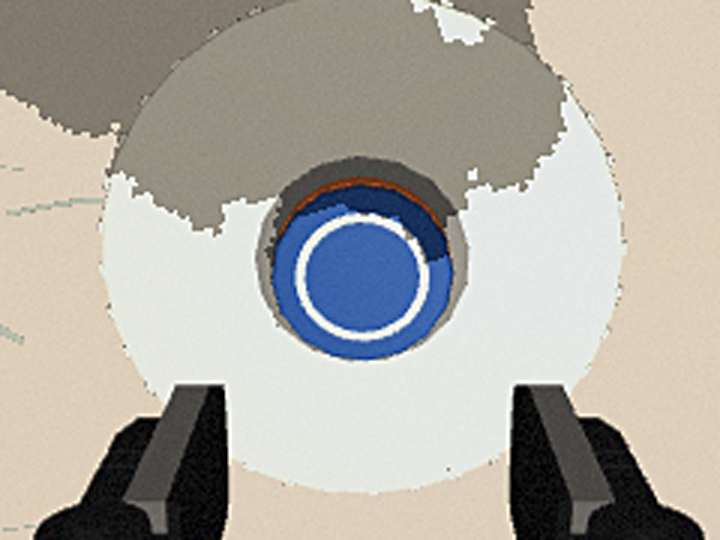

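Button is up and the orange band shows. I descend open, then pinch just above the flange.

Request:
drive_tool(
  plan=[
    [0, 0, 0.45, 0, 0, 0, 0],
    [0, 0, 0.45, 0, 0, 0, 0],
    [0, 0, 0.45, 0, 0, 0, 0],
    [0, 0, 0.3, 0, 0, 0, 0],
    [0, 0, 0.0, 0, 0, 0, 0],
  ],
)

```text
time_s: 4.6
tcp_pos: [0.4826, 0.1028, 0.0357]
tool_rot: [[-0.945, 0.327, -0.006], [0.327, 0.945, -0.0], [0.006, -0.002, -1.0]]
wrist_force: [-0.1, 0.3, 0.7]
grip_width: 0.0852
grip_force: 0.0
```

Request:
drive_tool(
  plan=[
    [0, 0, 0.1, 0, 0, 0, 0.2],
    [0, 0, 0, 0, 0, 0, 0.2],
  ],
)

```text
time_s: 4.8
tcp_pos: [0.4856, 0.1029, 0.0346]
tool_rot: [[-0.945, 0.327, 0.0], [0.327, 0.945, 0.0], [-0.0, 0.0, -1.0]]
wrist_force: [0.1, -0.8, 0.4]
grip_width: 0.0683
grip_force: 0.0
```

Request:
drive_tool(
  plan=[
    [0, 0, 0.11, 0, 0, 0, 0.35],
    [0, 0, 0, 0, 0, 0, 0.45],
    [0, 0, 0, 0, 0, 0, 1],
    [0, 0, 0, 0, 0, 0, 1],
    [0, 0, 0, 0, 0, 0, 1],
  ],
  force=60,
)

```text
time_s: 5.3
tcp_pos: [0.4856, 0.103, 0.0304]
tool_rot: [[-0.945, 0.327, 0.0], [0.327, 0.945, 0.0], [-0.0, 0.0, -1.0]]
wrist_force: [-0.7, -0.1, 1.7]
grip_width: 0.037
grip_force: 59.9
```

Request:
drive_tool(
  plan=[
    [0, 0, 0, 0, 0, 0, 1],
    [0, 0, 0, 0, 0, 0, 1],
  ],
)

```text
time_s: 5.5
tcp_pos: [0.4856, 0.103, 0.0302]
tool_rot: [[-0.945, 0.327, 0.0], [0.327, 0.945, 0.0], [-0.0, 0.0, -1.0]]
wrist_force: [0.7, 0.6, 1.6]
grip_width: 0.0372
grip_force: 59.9
```

Request:
drive_tool(
  plan=[
    [0, 0, -0.1, 0, 0, 0, 1],
    [0, 0, -0.3, 0, 0, 0, 1],
    [0, 0, -0.5, 0, 0, 0, 1],
    [0, 0, -0.5, 0, 0, 0, 1],
    [0, 0, -0.5, 0, 0, 0, 1],
  ],
)

```text
time_s: 6.0
tcp_pos: [0.4846, 0.1027, 0.1067]
tool_rot: [[-0.945, 0.327, -0.002], [0.327, 0.945, -0.0], [0.001, -0.001, -1.0]]
wrist_force: [-0.4, 1.3, -4.8]
grip_width: 0.0372
grip_force: 60.9
```

Request:
drive_tool(
  plan=[
    [0, 0, -0.5, 0, 0, 0, 1],
    [0, 0, -0.5, 0, 0, 0, 1],
    [0, 0, -0.4, 0, 0, 0, 1],
    [0, 0, 0, 0, 0, 0, 1],
  ],
)

```text
time_s: 6.4
tcp_pos: [0.4871, 0.1029, 0.1648]
tool_rot: [[-0.945, 0.327, 0.005], [0.327, 0.945, 0.0], [-0.005, 0.002, -1.0]]
wrist_force: [1.4, -0.3, -4.6]
grip_width: 0.0373
grip_force: 61.1
```

```bash
python3 look.py w3
python3 - <<'E'
from h import *
s=sense();print(s["grip_width"],s["wrist_force"])
t=np.array(s["tcp_pos"]);g=np.array([.559,-.1613,t[2]]);print(delta(s,g))
cv2.imwrite("pics/scene1.png",snapshot("scene")[:,:,::-1])
a=cv2.imread("pics/w3.png");b=cv2.imread("pics/scene1.png")[110:310,150:350]
cv2.imwrite("pics/cmp3.png",np.hstack([cv2.resize(a,(400,300)),cv2.resize(b,(400,400))[50:350]]))
E
```

```text
6.4 [0.4871 0.1029 0.1648] [[-0.945, 0.327, 0.005], [0.327, 0.945, 0.0], [-0.005, 0.002, -1.0]] [ 1.43 -0.33 -4.6 ] [ 0.03  0.11  1.8  -0.    1.23 -1.2 ]
0.037171576998044076 [-0.31563037 -0.37503295 -5.32385363]
[-3.88 -5.64  0.  ]
```

View pics/cmp3.png

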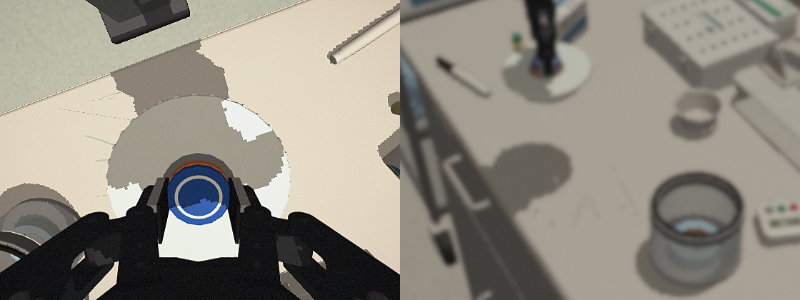

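Lid is lifted, with about 5 N of weight. I carry it to a place beside the canister where the wrist camera sees the mouth.

Request:
drive_tool(
  plan=[
    [-0.5, -0.2, 0, 0, 0, 0, 1],
    [-0.8, -0.35, 0, 0, 0, 0, 1],
    [-0.8, -0.35, 0, 0, 0, 0, 1],
    [-0.8, -0.35, 0, 0, 0, 0, 1],
    [-0.8, -0.35, 0, 0, 0, 0, 1],
  ],
)

```text
time_s: 7.0
tcp_pos: [0.6037, -0.0068, 0.1596]
tool_rot: [[-0.945, 0.327, -0.004], [0.327, 0.945, 0.001], [0.004, -0.001, -1.0]]
wrist_force: [0.6, 0.2, -4.5]
grip_width: 0.0372
grip_force: 61.1
```

Request:
drive_tool(
  plan=[
    [-0.8, -0.35, 0, 0, 0, 0, 1],
    [-0.6, -0.3, 0, 0, 0, 0, 1],
    [-0.3, -0.15, 0, 0, 0, 0, 1],
    [0, 0, 0, 0, 0, 0, 1],
    [0, 0, 0, 0, 0, 0, 1],
  ],
)

```text
time_s: 7.5
tcp_pos: [0.6567, -0.0574, 0.1606]
tool_rot: [[-0.945, 0.327, -0.004], [0.327, 0.945, 0.002], [0.004, 0.0, -1.0]]
wrist_force: [0.4, -0.3, -4.3]
grip_width: 0.0376
grip_force: 61.1
```

```bash
python3 look.py w4
```

```text
7.5 [ 0.6567 -0.0574  0.1606] [[-0.945, 0.327, -0.004], [0.327, 0.945, 0.002], [0.004, 0.0, -1.0]] [ 0.35 -0.27 -4.29] [-0.22  0.44  1.38  0.    1.32 -1.46]
```

View pics/w4.png

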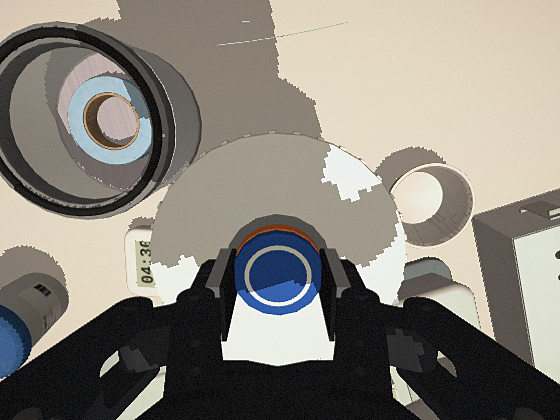

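The wrist view shows the canister mouth unobstructed, with its ring spanning roughly x −12..174 and y 22..217. The button ring is at (278,276). I fit both.

Run:
```python
from h import *;import json
from scipy.optimize import minimize
s={k:np.array(v) for k,v in json.load(open("pics/w4.json")).items()};w=cam("wrist",s)
a=np.linspace(0,2*np.pi,180)
def prof(c,g,x,y,z,r):
    K,R,t=c;P=np.c_[x+r*np.cos(a),y+r*np.sin(a),z+0*a];v=(P@R.T+t)@K.T;v=(v[:,:2]/v[:,2:]).astype(np.float32)
    ok=(v[:,0]>1)&(v[:,0]<557)&(v[:,1]>1)&(v[:,1]<417)
    return cv2.remap(g,v[ok,0],v[ok,1],cv2.INTER_LINEAR)
for n,c,f in(("wrist",w,"w4"),("top",cam("top"),"top0"),("scene",cam("scene"),"scene0")):
    g=cv2.GaussianBlur(cv2.imread(f"pics/{f}.png",0).astype(np.float32),(0,0),1)
    for z in(.09,.0935):
        F=lambda p:prof(c,g,p[0],p[1],z,p[2]).mean()
        b=min((minimize(F,[.559+i,-.161+j,.0535],method="Nelder-Mead",options=dict(initial_simplex=[[.559+i,-.161+j,.0535],[.563+i,-.161+j,.0535],[.559+i,-.157+j,.0535],[.559+i,-.161+j,.0545]])) for i in(-.004,0,.004) for j in(-.004,0,.004)),key=lambda r:r.fun)
        print(n,z,b.x.round(4),round(float(b.fun),1))
b=onz(w,(278,276),s["tcp_pos"][2]+.0118);print("button",b,"rel tcp",b-s["tcp_pos"], "tool axes",s["tool_rot"].T@(b-s["tcp_pos"]))
```

```text
wrist 0.09 [ 0.5608 -0.1583  0.0533] 22.8
wrist 0.0935 [ 0.5613 -0.1562  0.0524] 22.8
top 0.09 [ 0.5574 -0.1596  0.0528] 49.1
top 0.0935 [ 0.5572 -0.1593  0.0526] 49.1
scene 0.09 [ 0.556  -0.1631  0.0511] 66.9
scene 0.0935 [ 0.5541 -0.1658  0.0509] 66.9
button [ 0.65666837 -0.05755507  0.17239419] rel tcp [-1.75523576e-05 -1.12843338e-04  1.18000000e-02] tool axes [ 2.66624494e-05 -1.09038020e-04 -1.18000187e-02]
```

Request:
drive_tool(
  plan=[
    [0.25, -0.54, 0, 0, 0, 0, 1],
    [0.4, -0.85, 0, 0, 0, 0, 1],
    [0.4, -0.85, 0, 0, 0, 0, 1],
    [0.3, -0.65, 0, 0, 0, 0, 1],
    [0.13, -0.3, 0, 0, 0, 0, 1],
  ],
)

```text
time_s: 8.05
tcp_pos: [0.558, -0.1596, 0.162]
tool_rot: [[-0.945, 0.327, -0.002], [0.327, 0.945, 0.0], [0.002, -0.0, -1.0]]
wrist_force: [0.0, 0.3, -4.9]
grip_width: 0.0374
grip_force: 61.3
```

Request:
drive_tool(
  plan=[
    [0, 0, 0, 0, 0, 0, 1],
    [0, 0, 0, 0, 0, 0, 1],
    [0, 0, 0, 0, 0, 0, 1],
  ],
)

```text
time_s: 8.35
tcp_pos: [0.5615, -0.1585, 0.1624]
tool_rot: [[-0.946, 0.325, 0.001], [0.325, 0.946, 0.0], [-0.001, 0.001, -1.0]]
wrist_force: [0.0, -0.4, -4.9]
grip_width: 0.0371
grip_force: 61.3
```

```bash
python3 look.py w5
python3 - <<'E'
from h import *
cv2.imwrite("pics/top5.png",snapshot("top")[:,:,::-1]);cv2.imwrite("pics/scene5.png",snapshot("scene")[:,:,::-1])
a=cv2.imread("pics/w5.png");b=cv2.imread("pics/scene5.png")[165:295,220:390]
cv2.imwrite("pics/cmp5.png",np.hstack([cv2.resize(a,(400,300)),cv2.resize(b,(400,300),interpolation=cv2.INTER_CUBIC)]))
E
```

```text
8.35 [ 0.5615 -0.1585  0.1624] [[-0.946, 0.325, 0.001], [0.325, 0.946, 0.0], [-0.001, 0.001, -1.0]] [ 0.05 -0.43 -4.89] [-0.42  0.29  1.59  0.    1.26 -1.66]
```

View pics/cmp5.png

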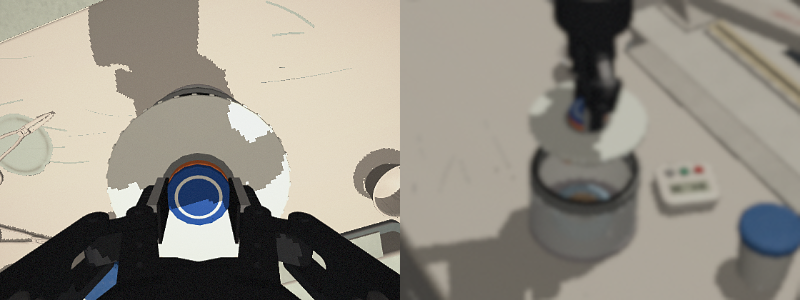

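Request:
drive_tool(
  plan=[
    [0.02, 0, 0.25, 0, 0, 0, 1],
    [0, 0, 0.3, 0, 0, 0, 1],
    [0, 0, 0.2, 0, 0, 0, 1],
    [0, 0, 0.1, 0, 0, 0, 1],
    [0, 0, 0, 0, 0, 0, 1],
  ],
)

```text
time_s: 9.0
tcp_pos: [0.5589, -0.1591, 0.1265]
tool_rot: [[-0.945, 0.327, -0.003], [0.327, 0.945, 0.001], [0.003, 0.0, -1.0]]
wrist_force: [0.4, -0.4, -3.7]
grip_width: 0.0372
grip_force: 61.3
```

Request:
drive_tool(
  plan=[
    [0, 0, 0.1, 0, 0, 0, 1],
    [0, 0, 0.1, 0, 0, 0, 1],
    [0, 0, 0.1, 0, 0, 0, 1],
    [0, 0, 0, 0, 0, 0, 1],
  ],
)

```text
time_s: 9.4
tcp_pos: [0.5593, -0.1592, 0.1154]
tool_rot: [[-0.945, 0.327, -0.001], [0.327, 0.945, 0.001], [0.001, 0.0, -1.0]]
wrist_force: [-0.2, -0.5, -4.9]
grip_width: 0.037
grip_force: 61.3
```

Lid is entering the bore without contact so far. I continue in small steps.

Request:
drive_tool(
  plan=[
    [0, 0, 0.1, 0, 0, 0, 1],
    [0, 0, 0.05, 0, 0, 0, 1],
    [0, 0, 0.0, 0, 0, 0, 1],
  ],
)

```text
time_s: 9.7
tcp_pos: [0.5595, -0.1593, 0.1096]
tool_rot: [[-0.945, 0.327, -0.001], [0.327, 0.945, 0.0], [0.001, 0.0, -1.0]]
wrist_force: [0.2, -0.1, -4.6]
grip_width: 0.0373
grip_force: 61.3
```

Request:
drive_tool(
  plan=[
    [0, 0, 0.05, 0, 0, 0, 1],
    [0, 0, 0.05, 0, 0, 0, 1],
    [0, 0, 0.0, 0, 0, 0, 1],
  ],
)

```text
time_s: 10.0
tcp_pos: [0.5596, -0.1593, 0.1057]
tool_rot: [[-0.945, 0.327, -0.001], [0.327, 0.945, 0.0], [0.001, 0.0, -1.0]]
wrist_force: [-0.0, -0.2, -5.1]
grip_width: 0.0372
grip_force: 61.3
```

Request:
drive_tool(
  plan=[
    [0, 0, 0.05, 0, 0, 0, 1],
    [0, 0, 0.05, 0, 0, 0, 1],
    [0, 0, 0.0, 0, 0, 0, 1],
  ],
)

```text
time_s: 10.3
tcp_pos: [0.5595, -0.1593, 0.1016]
tool_rot: [[-0.945, 0.327, -0.001], [0.327, 0.945, 0.0], [0.001, 0.0, -1.0]]
wrist_force: [-0.9, 0.4, -4.7]
grip_width: 0.0371
grip_force: 61.3
```

Request:
drive_tool(
  plan=[
    [0, 0, 0.03, 0, 0, 0, 1],
    [0, 0, 0.0, 0, 0, 0, 1],
  ],
)

```text
time_s: 10.5
tcp_pos: [0.5602, -0.1596, 0.1014]
tool_rot: [[-0.945, 0.327, 0.001], [0.327, 0.945, -0.0], [-0.001, -0.0, -1.0]]
wrist_force: [-0.3, 0.3, -2.6]
grip_width: 0.0368
grip_force: 61.5
```

The lid is touching the seal with no lateral force. I release, rise and shut the fingers for edge pressing.

Request:
drive_tool(
  plan=[
    [0, 0, 0.0, 0, 0, 0, 0.5],
    [0, 0, 0, 0, 0, 0, 0.3],
    [0, 0, -0.2, 0, 0, 0, 0.1],
    [0, 0, -0.5, 0, 0, 0, 0.1],
    [0, 0, -0.5, 0, 0, 0, 1],
  ],
)

```text
time_s: 11.0
tcp_pos: [0.5599, -0.1595, 0.15]
tool_rot: [[-0.945, 0.327, 0.0], [0.327, 0.945, -0.0], [-0.0, -0.0, -1.0]]
wrist_force: [0.4, 1.0, 0.4]
grip_width: 0.064
grip_force: 0.0
```

Request:
drive_tool(
  plan=[
    [0, 0, -0.3, 0, 0, 0, 1],
    [0, 0, 0, 0, 0, 0, 1],
    [0, 0, 0, 0, 0, 0, 1],
    [0, 0, 0, 0, 0, 0, 1],
  ],
)

```text
time_s: 11.4
tcp_pos: [0.5591, -0.1591, 0.1597]
tool_rot: [[-0.945, 0.327, -0.002], [0.327, 0.945, 0.001], [0.002, 0.0, -1.0]]
wrist_force: [0.1, -0.3, -0.5]
grip_width: 0.0034
grip_force: 0.0
```

```bash
python3 look.py w6
python3 - <<'E'
from h import *;import json
s={k:np.array(v) for k,v in json.load(open("pics/w6.json")).items()};c=cam("wrist",s)
cv2.imwrite("pics/scene6.png",snapshot("scene")[:,:,::-1])
a=cv2.imread("pics/w6.png");b=cv2.imread("pics/scene6.png")[195:295,235:365]
cv2.imwrite("pics/cmp6.png",np.hstack([cv2.resize(a,(400,300)),cv2.resize(b,(400,300),interpolation=cv2.INTER_CUBIC)]))
E
```

```text
11.4 [ 0.5591 -0.1591  0.1597] [[-0.945, 0.327, -0.002], [0.327, 0.945, 0.001], [0.002, 0.0, -1.0]] [ 0.1  -0.34 -0.52] [-0.43  0.29  1.6   0.    1.26 -1.66]
```

View pics/cmp6.png

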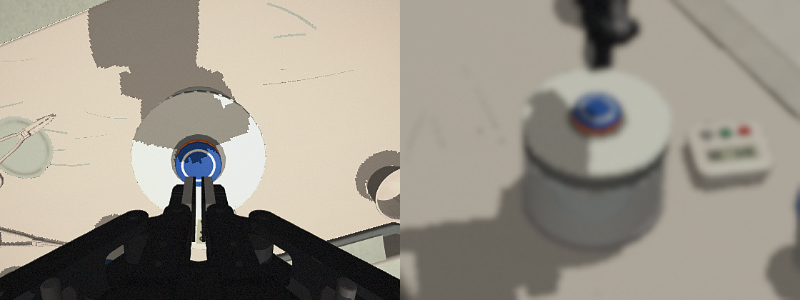

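The lid sits evenly on the seal with the button up and the orange band visible. I press the edge with shut fingers, starting at the far side (tool −x).

Request:
drive_tool(
  plan=[
    [-0.55, 0, 0.1, 0, 0, 0, 1],
    [-0.55, 0, 0.3, 0, 0, 0, 1],
    [0, 0, 0.5, 0, 0, 0, 1],
    [0, 0, 0.4, 0, 0, 0, 1],
    [0, 0, 0, 0, 0, 0, 1],
  ],
)

```text
time_s: 12.0
tcp_pos: [0.5983, -0.1724, 0.1045]
tool_rot: [[-0.945, 0.327, -0.008], [0.327, 0.945, 0.003], [0.009, 0.001, -1.0]]
wrist_force: [-0.6, -0.2, -0.5]
grip_width: -0.0
grip_force: 0.0
```

Request:
drive_tool(
  plan=[
    [0, 0, 0.08, 0, 0, 0, 1],
    [0, 0, 0.05, 0, 0, 0, 1],
    [0, 0, 0.05, 0, 0, 0, 1],
    [0, 0, 0.05, 0, 0, 0, 1],
    [0, 0, 0, 0, 0, 0, 1],
  ],
)

```text
time_s: 12.5
tcp_pos: [0.6018, -0.1739, 0.1002]
tool_rot: [[-0.945, 0.327, 0.001], [0.327, 0.945, -0.0], [-0.001, -0.0, -1.0]]
wrist_force: [-1.0, -1.2, -0.2]
grip_width: 0.0002
grip_force: 0.1
```

Request:
drive_tool(
  plan=[
    [0, 0, 0.05, 0, 0, 0, 1],
    [0, 0, 0.05, 0, 0, 0, 1],
    [0, 0, 0, 0, 0, 0, 1],
  ],
)

```text
time_s: 12.8
tcp_pos: [0.6023, -0.1742, 0.0975]
tool_rot: [[-0.945, 0.327, 0.002], [0.327, 0.945, -0.001], [-0.002, -0.0, -1.0]]
wrist_force: [-2.3, -0.1, 6.8]
grip_width: 0.0002
grip_force: 3.2
```

Request:
drive_tool(
  plan=[
    [0, 0, 0.03, 0, 0, 0, 1],
    [0, 0, 0, 0, 0, 0, 1],
  ],
)

```text
time_s: 13.0
tcp_pos: [0.6026, -0.1743, 0.0969]
tool_rot: [[-0.945, 0.327, 0.003], [0.327, 0.945, -0.001], [-0.003, -0.0, -1.0]]
wrist_force: [-2.0, 0.9, 8.7]
grip_width: 0.0
grip_force: 4.2
```

Request:
drive_tool(
  plan=[
    [0, 0, 0.03, 0, 0, 0, 1],
    [0, 0, 0, 0, 0, 0, 1],
  ],
)

```text
time_s: 13.2
tcp_pos: [0.6027, -0.1743, 0.0967]
tool_rot: [[-0.945, 0.327, 0.003], [0.327, 0.945, -0.001], [-0.003, -0.0, -1.0]]
wrist_force: [-4.5, 0.6, 12.9]
grip_width: 0.0001
grip_force: 6.4
```

Request:
drive_tool(
  plan=[
    [0, 0, 0.02, 0, 0, 0, 1],
    [0, 0, 0, 0, 0, 0, 1],
  ],
)

```text
time_s: 13.4
tcp_pos: [0.6027, -0.1743, 0.0967]
tool_rot: [[-0.945, 0.326, 0.003], [0.326, 0.945, -0.001], [-0.003, -0.0, -1.0]]
wrist_force: [-5.7, 2.0, 16.8]
grip_width: 0.0
grip_force: 7.9
```

The edge stops at 16.8 N with z 0.0967. Next the opposite side (tool +x).

Request:
drive_tool(
  plan=[
    [0, 0, -0.4, 0, 0, 0, 1],
    [0.4, 0, -0.4, 0, 0, 0, 1],
    [0.7, 0, 0, 0, 0, 0, 1],
    [0.7, 0, 0, 0, 0, 0, 1],
    [0.4, 0, 0.2, 0, 0, 0, 1],
  ],
)

```text
time_s: 13.9
tcp_pos: [0.5174, -0.1447, 0.1176]
tool_rot: [[-0.945, 0.327, 0.001], [0.327, 0.945, -0.001], [-0.002, -0.0, -1.0]]
wrist_force: [0.4, -0.2, -0.2]
grip_width: -0.0002
grip_force: 0.0
```

Request:
drive_tool(
  plan=[
    [0, 0, 0.2, 0, 0, 0, 1],
    [0, 0, 0.06, 0, 0, 0, 1],
    [0, 0, 0.06, 0, 0, 0, 1],
    [0, 0, 0.06, 0, 0, 0, 1],
    [0, 0, 0.06, 0, 0, 0, 1],
  ],
)

```text
time_s: 14.4
tcp_pos: [0.5192, -0.1455, 0.0993]
tool_rot: [[-0.945, 0.327, 0.001], [0.327, 0.945, -0.0], [-0.001, -0.0, -1.0]]
wrist_force: [-1.1, 0.4, 4.6]
grip_width: 0.0002
grip_force: 2.4
```

Request:
drive_tool(
  plan=[
    [0, 0, 0.05, 0, 0, 0, 1],
    [0, 0, 0, 0, 0, 0, 1],
  ],
)

```text
time_s: 14.6
tcp_pos: [0.5191, -0.1455, 0.0976]
tool_rot: [[-0.945, 0.327, 0.001], [0.327, 0.945, -0.001], [-0.001, -0.0, -1.0]]
wrist_force: [0.7, -0.3, 2.8]
grip_width: -0.0
grip_force: 1.8
```

Request:
drive_tool(
  plan=[
    [0, 0, 0.06, 0, 0, 0, 1],
    [0, 0, 0, 0, 0, 0, 1],
  ],
)

```text
time_s: 14.8
tcp_pos: [0.5193, -0.1456, 0.0961]
tool_rot: [[-0.945, 0.327, 0.002], [0.327, 0.945, -0.001], [-0.002, -0.0, -1.0]]
wrist_force: [-2.8, 1.4, 9.5]
grip_width: -0.0002
grip_force: 4.4
```

Request:
drive_tool(
  plan=[
    [0, 0, 0.04, 0, 0, 0, 1],
    [0, 0, 0, 0, 0, 0, 1],
  ],
)

```text
time_s: 15.0
tcp_pos: [0.5194, -0.1456, 0.0961]
tool_rot: [[-0.945, 0.326, 0.002], [0.326, 0.945, -0.001], [-0.002, -0.0, -1.0]]
wrist_force: [-6.2, 2.2, 17.0]
grip_width: -0.0001
grip_force: 8.7
```

Request:
drive_tool(
  plan=[
    [0, 0, -0.3, 0, 0, 0, 1],
    [-0.2, 0.4, -0.3, 0, 0, 0, 1],
    [-0.5, 0.5, 0, 0, 0, 0, 1],
    [-0.4, 0.2, 0, 0, 0, 0, 1],
    [0, 0, 0.15, 0, 0, 0, 1],
  ],
)

```text
time_s: 15.5
tcp_pos: [0.5773, -0.1179, 0.1121]
tool_rot: [[-0.946, 0.325, 0.005], [0.325, 0.946, -0.001], [-0.005, 0.0, -1.0]]
wrist_force: [-0.6, -0.7, 0.3]
grip_width: 0.0004
grip_force: 0.0
```

Request:
drive_tool(
  plan=[
    [0, 0, 0.15, 0, 0, 0, 1],
    [0, 0, 0.06, 0, 0, 0, 1],
    [0, 0, 0.06, 0, 0, 0, 1],
    [0, 0, 0.06, 0, 0, 0, 1],
    [0, 0, 0.05, 0, 0, 0, 1],
  ],
)

```text
time_s: 16.0
tcp_pos: [0.5738, -0.118, 0.0961]
tool_rot: [[-0.945, 0.327, -0.001], [0.327, 0.945, 0.0], [0.001, -0.0, -1.0]]
wrist_force: [-5.0, 2.0, 11.5]
grip_width: 0.0004
grip_force: 5.9
```

Request:
drive_tool(
  plan=[
    [0, 0, 0.04, 0, 0, 0, 1],
    [0, 0, 0, 0, 0, 0, 1],
  ],
)

```text
time_s: 16.2
tcp_pos: [0.5743, -0.1181, 0.0961]
tool_rot: [[-0.945, 0.327, 0.0], [0.327, 0.945, -0.001], [-0.001, -0.0, -1.0]]
wrist_force: [-4.8, 1.9, 10.4]
grip_width: 0.0
grip_force: 4.5
```

Request:
drive_tool(
  plan=[
    [0, 0, 0.03, 0, 0, 0, 1],
    [0, 0, 0, 0, 0, 0, 1],
  ],
)

```text
time_s: 16.4
tcp_pos: [0.5744, -0.1182, 0.0961]
tool_rot: [[-0.945, 0.327, 0.0], [0.327, 0.945, -0.001], [-0.001, -0.001, -1.0]]
wrist_force: [-5.7, 2.3, 15.8]
grip_width: -0.0
grip_force: 7.3
```

Request:
drive_tool(
  plan=[
    [0, 0, -0.4, 0, 0, 0, 1],
    [0, -0.4, -0.4, 0, 0, 0, 1],
    [0, -0.7, 0, 0, 0, 0, 1],
    [0, -0.7, 0, 0, 0, 0, 1],
    [0, -0.4, 0.2, 0, 0, 0, 1],
  ],
)

```text
time_s: 16.9
tcp_pos: [0.546, -0.2045, 0.1189]
tool_rot: [[-0.945, 0.328, 0.004], [0.328, 0.945, -0.003], [-0.005, -0.002, -1.0]]
wrist_force: [0.4, -0.9, -0.3]
grip_width: -0.0001
grip_force: 0.0
```

Request:
drive_tool(
  plan=[
    [0, 0, 0.3, 0, 0, 0, 1],
    [0, 0, 0.06, 0, 0, 0, 1],
    [0, 0, 0.06, 0, 0, 0, 1],
    [0, 0, 0.06, 0, 0, 0, 1],
    [0, 0, 0.05, 0, 0, 0, 1],
  ],
)

```text
time_s: 17.4
tcp_pos: [0.5458, -0.2001, 0.0961]
tool_rot: [[-0.946, 0.325, -0.0], [0.325, 0.946, 0.0], [0.0, 0.0, -1.0]]
wrist_force: [-4.3, 2.9, 10.9]
grip_width: 0.0004
grip_force: 6.0
```

Request:
drive_tool(
  plan=[
    [0, 0, 0.04, 0, 0, 0, 1],
    [0, 0, 0, 0, 0, 0, 1],
  ],
)

```text
time_s: 17.6
tcp_pos: [0.5459, -0.2002, 0.0961]
tool_rot: [[-0.946, 0.325, 0.0], [0.325, 0.946, 0.0], [0.0, 0.0, -1.0]]
wrist_force: [-4.1, 3.2, 10.0]
grip_width: -0.0
grip_force: 4.8
```

All four sides read flush at 0.0961. Second round covers the diagonals and the far side.

Request:
drive_tool(
  plan=[
    [0, 0, -0.3, 0, 0, 0, 1],
    [-0.4, 0.12, 0, 0, 0, 0, 1],
    [-0.38, 0.2, 0, 0, 0, 0, 1],
    [0, 0, 0.15, 0, 0, 0, 1],
    [0, 0, 0.06, 0, 0, 0, 1],
  ],
)

```text
time_s: 18.1
tcp_pos: [0.5787, -0.1986, 0.097]
tool_rot: [[-0.945, 0.326, -0.001], [0.326, 0.945, 0.0], [0.001, -0.0, -1.0]]
wrist_force: [-0.9, -0.7, 0.5]
grip_width: -0.0001
grip_force: 0.0
```

Request:
drive_tool(
  plan=[
    [0, 0, 0.05, 0, 0, 0, 1],
    [0, 0, 0.05, 0, 0, 0, 1],
    [0, 0, 0.02, 0, 0, 0, 1],
    [0, 0, 0, 0, 0, 0, 1],
  ],
)

```text
time_s: 18.5
tcp_pos: [0.5784, -0.1987, 0.096]
tool_rot: [[-0.945, 0.327, -0.001], [0.327, 0.945, 0.001], [0.001, 0.0, -1.0]]
wrist_force: [-6.5, 4.1, 15.9]
grip_width: -0.0
grip_force: 8.3
```

Request:
drive_tool(
  plan=[
    [0, 0, -0.3, 0, 0, 0, 1],
    [-0.2, 0.4, 0, 0, 0, 0, 1],
    [-0.12, 0.38, 0, 0, 0, 0, 1],
    [0, 0, 0.15, 0, 0, 0, 1],
    [0, 0, 0.06, 0, 0, 0, 1],
  ],
)

```text
time_s: 19.0
tcp_pos: [0.6016, -0.1724, 0.0961]
tool_rot: [[-0.946, 0.325, -0.001], [0.325, 0.946, 0.001], [0.001, 0.001, -1.0]]
wrist_force: [-3.1, 3.4, 12.8]
grip_width: -0.0002
grip_force: 6.5
```

Request:
drive_tool(
  plan=[
    [0, 0, 0.05, 0, 0, 0, 1],
    [0, 0, 0.03, 0, 0, 0, 1],
    [0, 0, 0.01, 0, 0, 0, 1],
    [0, 0, 0, 0, 0, 0, 1],
  ],
)

```text
time_s: 19.4
tcp_pos: [0.6017, -0.1724, 0.096]
tool_rot: [[-0.945, 0.326, -0.0], [0.326, 0.945, 0.002], [0.001, 0.002, -1.0]]
wrist_force: [-5.5, 6.2, 19.7]
grip_width: -0.0002
grip_force: 9.6
```

Request:
drive_tool(
  plan=[
    [0, 0, -0.3, 0, 0, 0, 1],
    [0.12, 0.4, 0, 0, 0, 0, 1],
    [0.2, 0.38, 0, 0, 0, 0, 1],
    [0, 0, 0.15, 0, 0, 0, 1],
    [0, 0, 0.06, 0, 0, 0, 1],
  ],
)

```text
time_s: 19.9
tcp_pos: [0.5985, -0.1378, 0.0961]
tool_rot: [[-0.946, 0.325, -0.003], [0.325, 0.946, 0.003], [0.004, 0.002, -1.0]]
wrist_force: [-5.5, 5.6, 16.1]
grip_width: -0.0002
grip_force: 8.3
```

Request:
drive_tool(
  plan=[
    [0, 0, 0.05, 0, 0, 0, 1],
    [0, 0, 0.02, 0, 0, 0, 1],
    [0, 0, 0, 0, 0, 0, 1],
  ],
)

```text
time_s: 20.2
tcp_pos: [0.5986, -0.1378, 0.096]
tool_rot: [[-0.945, 0.326, -0.003], [0.326, 0.945, 0.004], [0.004, 0.002, -1.0]]
wrist_force: [-9.2, 6.9, 18.1]
grip_width: 0.0
grip_force: 9.6
```

Request:
drive_tool(
  plan=[
    [0, 0, -0.3, 0, 0, 0, 1],
    [0.4, 0.2, -0.1, 0, 0, 0, 1],
    [0.38, 0.1, 0, 0, 0, 0, 1],
    [0.4, -0.12, 0, 0, 0, 0, 1],
    [0.38, -0.18, 0.1, 0, 0, 0, 1],
  ],
)

```text
time_s: 20.7
tcp_pos: [0.5401, -0.1195, 0.1053]
tool_rot: [[-0.945, 0.326, 0.0], [0.326, 0.945, -0.001], [-0.0, -0.0, -1.0]]
wrist_force: [0.1, -0.1, -0.3]
grip_width: -0.0002
grip_force: 0.0
```

Request:
drive_tool(
  plan=[
    [0, 0, 0.15, 0, 0, 0, 1],
    [0, 0, 0.06, 0, 0, 0, 1],
    [0, 0, 0.05, 0, 0, 0, 1],
    [0, 0, 0.02, 0, 0, 0, 1],
    [0, 0, 0, 0, 0, 0, 1],
  ],
)

```text
time_s: 21.2
tcp_pos: [0.5402, -0.1196, 0.096]
tool_rot: [[-0.945, 0.326, -0.003], [0.326, 0.945, 0.0], [0.003, -0.001, -1.0]]
wrist_force: [-8.2, 1.9, 13.8]
grip_width: 0.0
grip_force: 6.9
```

Request:
drive_tool(
  plan=[
    [0, 0, -0.3, 0, 0, 0, 1],
    [0.2, -0.4, -0.1, 0, 0, 0, 1],
    [0.1, -0.38, 0, 0, 0, 0, 1],
    [-0.12, -0.4, 0, 0, 0, 0, 1],
    [-0.18, -0.38, 0.1, 0, 0, 0, 1],
  ],
)

```text
time_s: 21.7
tcp_pos: [0.5206, -0.1804, 0.1066]
tool_rot: [[-0.945, 0.327, 0.001], [0.327, 0.945, -0.001], [-0.001, -0.0, -1.0]]
wrist_force: [0.2, -0.5, -0.0]
grip_width: 0.0001
grip_force: 0.0
```

Request:
drive_tool(
  plan=[
    [0, 0, 0.15, 0, 0, 0, 1],
    [0, 0, 0.06, 0, 0, 0, 1],
    [0, 0, 0.05, 0, 0, 0, 1],
    [0, 0, 0.04, 0, 0, 0, 1],
    [0, 0, 0, 0, 0, 0, 1],
  ],
)

```text
time_s: 22.2
tcp_pos: [0.5198, -0.1788, 0.096]
tool_rot: [[-0.946, 0.326, -0.002], [0.326, 0.946, -0.001], [0.001, -0.001, -1.0]]
wrist_force: [-5.8, 0.3, 11.0]
grip_width: -0.0002
grip_force: 5.7
```

Request:
drive_tool(
  plan=[
    [0, 0, -0.3, 0, 0, 0, 1],
    [0.2, 0.4, 0, 0, 0, 0, 1],
    [0.12, 0.38, 0, 0, 0, 0, 1],
    [0, 0, 0.15, 0, 0, 0, 1],
    [0, 0, 0.05, 0, 0, 0, 1],
  ],
)

```text
time_s: 22.7
tcp_pos: [0.5174, -0.1434, 0.0972]
tool_rot: [[-0.946, 0.325, -0.002], [0.325, 0.946, 0.001], [0.002, 0.0, -1.0]]
wrist_force: [0.1, 0.6, -1.1]
grip_width: 0.0001
grip_force: 0.0
```

Request:
drive_tool(
  plan=[
    [0, 0, 0.05, 0, 0, 0, 1],
    [0, 0, 0.04, 0, 0, 0, 1],
    [0, 0, 0, 0, 0, 0, 1],
  ],
)

```text
time_s: 23.0
tcp_pos: [0.5177, -0.1443, 0.096]
tool_rot: [[-0.945, 0.327, -0.002], [0.327, 0.945, 0.002], [0.003, 0.001, -1.0]]
wrist_force: [-4.7, 4.8, 12.0]
grip_width: -0.0
grip_force: 5.8
```

Every point on the edge is flush. Now the button: rise, centre over it, and press calmly.

Request:
drive_tool(
  plan=[
    [0, 0, -0.5, 0, 0, 0, 1],
    [-0.2, 0, -0.4, 0, 0, 0, 1],
    [-0.5, 0, 0, 0, 0, 0, 1],
    [-0.4, 0, 0, 0, 0, 0, 1],
    [0, 0, 0.2, 0, 0, 0, 1],
  ],
)

```text
time_s: 23.5
tcp_pos: [0.5625, -0.1611, 0.124]
tool_rot: [[-0.945, 0.327, 0.004], [0.327, 0.945, -0.002], [-0.005, -0.001, -1.0]]
wrist_force: [-0.6, 0.2, 0.5]
grip_width: -0.0001
grip_force: 0.0
```

Request:
drive_tool(
  plan=[
    [0, 0, 0, 0, 0, 0, 1],
    [0, 0, 0, 0, 0, 0, 1],
  ],
)

```text
time_s: 23.7
tcp_pos: [0.5582, -0.1589, 0.1214]
tool_rot: [[-0.945, 0.327, -0.003], [0.327, 0.945, 0.001], [0.004, 0.0, -1.0]]
wrist_force: [0.4, -0.8, 1.1]
grip_width: -0.0002
grip_force: 0.0
```

Request:
drive_tool(
  plan=[
    [-0.02, 0, 0.15, 0, 0, 0, 1],
    [0, 0, 0.1, 0, 0, 0, 1],
    [0, 0, 0.05, 0, 0, 0, 1],
    [0, 0, 0.05, 0, 0, 0, 1],
    [0, 0, 0.05, 0, 0, 0, 1],
  ],
)

```text
time_s: 24.2
tcp_pos: [0.5604, -0.1596, 0.1069]
tool_rot: [[-0.945, 0.327, -0.0], [0.327, 0.945, 0.0], [0.0, 0.0, -1.0]]
wrist_force: [-1.2, 0.2, 1.6]
grip_width: 0.0002
grip_force: 0.7
```

Request:
drive_tool(
  plan=[
    [0, 0, 0.05, 0, 0, 0, 1],
    [0, 0, 0.05, 0, 0, 0, 1],
    [0, 0, 0.05, 0, 0, 0, 1],
    [0, 0, 0, 0, 0, 0, 1],
  ],
)

```text
time_s: 24.6
tcp_pos: [0.5606, -0.1597, 0.1007]
tool_rot: [[-0.945, 0.327, -0.0], [0.327, 0.945, 0.0], [0.0, 0.0, -1.0]]
wrist_force: [-1.4, 0.6, 2.1]
grip_width: -0.0001
grip_force: 0.8
```

Request:
drive_tool(
  plan=[
    [0, 0, 0.05, 0, 0, 0, 1],
    [0, 0, 0.04, 0, 0, 0, 1],
    [0, 0, 0, 0, 0, 0, 1],
  ],
)

```text
time_s: 24.9
tcp_pos: [0.5608, -0.1596, 0.0979]
tool_rot: [[-0.945, 0.327, 0.0], [0.327, 0.945, 0.0], [-0.0, 0.0, -1.0]]
wrist_force: [-2.2, 1.7, 5.3]
grip_width: 0.0
grip_force: 2.5
```

Request:
drive_tool(
  plan=[
    [0, 0, 0.02, 0, 0, 0, 1],
    [0, 0, 0, 0, 0, 0, 1],
  ],
)

```text
time_s: 25.1
tcp_pos: [0.5608, -0.1596, 0.0977]
tool_rot: [[-0.945, 0.327, 0.0], [0.327, 0.945, 0.0], [-0.0, 0.0, -1.0]]
wrist_force: [-4.0, 2.2, 7.9]
grip_width: -0.0001
grip_force: 4.0
```

Request:
drive_tool(
  plan=[
    [0, 0, 0.01, 0, 0, 0, 1],
    [0, 0, 0, 0, 0, 0, 1],
  ],
)

```text
time_s: 25.3
tcp_pos: [0.5609, -0.1596, 0.0977]
tool_rot: [[-0.945, 0.327, 0.0], [0.327, 0.945, 0.0], [-0.0, 0.0, -1.0]]
wrist_force: [-4.0, 2.3, 9.4]
grip_width: -0.0002
grip_force: 4.9
```

Request:
drive_tool(
  plan=[
    [0, 0, -0.1, 0, 0, 0, 1],
    [0, 0, -0.15, 0, 0, 0, 1],
    [0, 0, -0.5, 0, 0, 0, 1],
    [0, 0, -0.7, 0, 0, 0, 1],
    [0, 0, 0, 0, 0, 0, 1],
  ],
)

```text
time_s: 25.8
tcp_pos: [0.5637, -0.1612, 0.1585]
tool_rot: [[-0.945, 0.327, 0.008], [0.327, 0.945, -0.004], [-0.009, -0.001, -1.0]]
wrist_force: [0.2, -1.1, 1.3]
grip_width: -0.0
grip_force: 0.0
```

Request:
drive_tool(
  plan=[
    [0, 0, 0, 0, 0, 0, 1],
    [0, 0, 0, 0, 0, 0, 1],
    [0, 0, 0, 0, 0, 0, 1],
  ],
)

```text
time_s: 26.1
tcp_pos: [0.5596, -0.1593, 0.1524]
tool_rot: [[-0.945, 0.327, -0.003], [0.327, 0.945, 0.001], [0.003, 0.0, -1.0]]
wrist_force: [1.4, 0.1, 0.4]
grip_width: -0.0002
grip_force: 0.0
```

```bash
python3 look.py w7
python3 - <<'E'
from h import *
cv2.imwrite("pics/scene7.png",snapshot("scene")[:,:,::-1])
a=cv2.imread("pics/w7.png")[90:300,140:420];b=cv2.imread("pics/scene7.png")[195:295,235:365]
cv2.imwrite("pics/cmp7.png",np.hstack([cv2.resize(a,(400,300),interpolation=cv2.INTER_CUBIC),cv2.resize(b,(400,300),interpolation=cv2.INTER_CUBIC)]))
E
```

```text
26.1 [ 0.5596 -0.1593  0.1524] [[-0.945, 0.327, -0.003], [0.327, 0.945, 0.001], [0.003, 0.0, -1.0]] [1.38 0.06 0.39] [-0.43  0.3   1.6  -0.    1.25 -1.66]
```

View pics/cmp7.png

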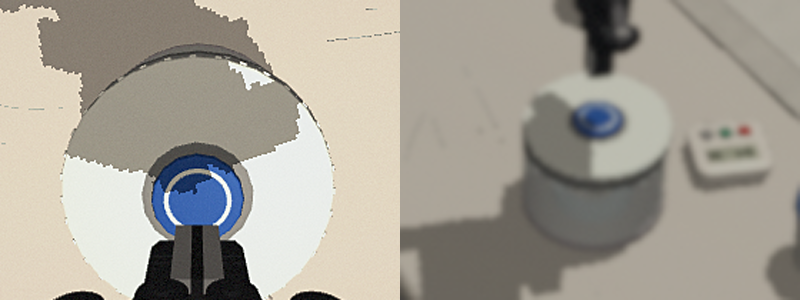

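No orange band in either view, so the button has stayed down. The flange is flush and the tool is clear, so I hand in.

```bash
python3 -c "
from plant import *
print(close_job())"
```

```text
the job is handed in; nothing more can be done
None
```

The canister is closed: the lid's flange was flush at all eight points pressed round its edge, the button was then pressed and stayed latched down, and the job was handed in at about 26 s.

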